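# Put the cutlery and the tea light back in the drawer boxes that fit them

## Task

The four bamboo drawer boxes hold the wrong things: lay one thing aside on the bare worktop and swap them round, so that each lies flat on the floor of the box it fits, one thing to a box - the dinner knife and the tablespoon in a long box each (either one), the teaspoon in the middle box, the tea light in the small square box. Leave the espresso cup and the pepper shaker standing where they are.

Things in the scene. Friction and masses are not known exactly. Their poses are not given: they have to be found in the camera images.
- knife: steel dinner knife lying on its side, 205 mm long; handle to its -x, blade (3 mm thick, 17 mm wide) to its +x. Origin: middle of its length, on the underside; z up. Grip it across y near its balance point x = -0.03: there the handle is a plain bar 16 mm wide, 9 mm thick. 70 g. At the start it lies flat across the rims of the small box, with room for fingertips below.
- spoon: steel tablespoon lying bowl-up, 191 mm long, 38 mm wide at the bowl, 13 mm high; bowl towards its +x. Origin: middle of its length, on the underside; z up. Grip it across y near the origin, where its solid shape is about 30 mm wide, widest 6 mm above the underside. 45 g. At the start it lies lengthwise on the rims of the middle box, with room for fingertips below.
- teaspoon: steel teaspoon lying bowl-up, 132 mm long, 26 mm wide at the bowl, 9 mm high; bowl towards its +x. Origin: middle of its length, on the underside; z up. Grip it across y near the origin, where its solid shape is about 21 mm wide, widest 4.5 mm above the underside. 20 g. At the start it lies on the floor of one of the long boxes.
- tea_light: unused tea light: a round grey-green candle in a low aluminium cup, with a short dark wick, 38 mm in diameter, 15 mm high, standing upright. Origin: centre of the underside. 20 g. At the start it stands on the floor of the other long box.
- long_box_a: first of two alike long boxes, for the knife and the tablespoon, one each, either way round: pale bamboo drawer box, open on top, standing firmly (does not slide); outside 232 x 104 x 26 mm, inside 222 x 94 mm, walls and floor 5 mm thick (rim 26 mm above the worktop; the sides along x have a 9 mm deep thumb notch in the middle). Origin: centre of the underside; x along its length, z up.
- long_box_b: second long box, exactly like the first: outside 232 x 104 x 26 mm, inside 222 x 94 mm, walls and floor 5 mm. Origin: centre of the underside; x along its length.
- middle_box: box of middle length, for the teaspoon: pale bamboo drawer box, open on top, standing firmly (does not slide); outside 158 x 104 x 26 mm, inside 148 x 94 mm, walls and floor 5 mm thick (rim 26 mm above the worktop; the sides along x have a 9 mm deep thumb notch in the middle). Origin: centre of the underside; x along its length, z up.
- small_box: small square box, for the tea light: pale bamboo drawer box, open on top, standing firmly (does not slide); outside 104 x 104 x 26 mm, inside 94 x 94 mm, walls and floor 5 mm thick (rim 26 mm above the worktop; the sides along x have a 9 mm deep thumb notch in the middle). Origin: centre of the underside; x along its sides, z up.
- espresso_cup: small cream espresso cup standing on the worktop to the right of the boxes, 62 mm wide, 89 mm with its handle, 52 mm high: leave it alone. Origin: on the underside. To the right of it and in front of the sink the worktop is bare (x from 0.36 to 0.46, y from -0.47 to -0.23), room enough to lay something aside.
- pepper_shaker: glass pepper shaker with a grey cap standing to the left of the boxes, 44 mm across and 90 mm high: leave it alone. Origin: centre of the underside.
There are look-alikes about, which are no part of the job. Of the things that look like the tea_light, the smallest one is meant.

How it is judged (in metres and radians):
At the end, for the whole second after the job is handed in: Knife and tablespoon lie flat on the floor of one long box each, the teaspoon in the middle box, the tea light in the small box (origins within about 16 mm of the box's middle along and 38 mm across, tea light 31 mm), at rest (((x of knife in the frame of long_box_a between -0.016 and 0.016 m and y of knife in the frame of long_box_a between -0.042 and 0.042 m and z of knife in the frame of long_box_a between 0.002 and 0.0085 m and angle between each of knife, spoon's own z axis and vertical below 0.15 rad and x of spoon in the frame of long_box_b between -0.016 and 0.016 m and y of spoon in the frame of long_box_b between -0.038 and 0.038 m and z of spoon in the frame of long_box_b between 0.002 and 0.0085 m) or (x of knife in the frame of long_box_b between -0.016 and 0.016 m and y of knife in the frame of long_box_b between -0.042 and 0.042 m and z of knife in the frame of long_box_b between 0.002 and 0.0085 m and angle between each of knife, spoon's own z axis and vertical below 0.15 rad and x of spoon in the frame of long_box_a between -0.016 and 0.016 m and y of spoon in the frame of long_box_a between -0.038 and 0.038 m and z of spoon in the frame of long_box_a between 0.002 and 0.0085 m)) and x of teaspoon in the frame of middle_box between -0.016 and 0.016 m and y of teaspoon in the frame of middle_box between -0.04 and 0.04 m and z of teaspoon in the frame of middle_box between 0.002 and 0.0085 m and angle between each of teaspoon, tea_light's own z axis and vertical below 0.15 rad and x of tea_light in the frame of small_box between -0.031 and 0.031 m and y of tea_light in the frame of small_box between -0.031 and 0.031 m and z of tea_light in the frame of small_box between 0.002 and 0.0085 m and linear speed of each of knife, spoon, teaspoon, tea_light below 0.02 m/s); the robot touches nothing.
It fails at once if the espresso cup is pushed more than 3 cm or tipped over (distance of espresso_cup from where it was at the start of the episode above 0.03 m or angle between espresso_cup's own z axis and vertical above 0.5 rad).
It fails at once if the pepper shaker is pushed more than 3 cm or tipped over (distance of pepper_shaker from where it was at the start of the episode above 0.03 m or angle between pepper_shaker's own z axis and vertical above 0.5 rad).
It also fails if it takes over 120 s, if anything falls off the work surface, if the arm or the gripper's body presses on something with over 40 N, if the wrist force passes 120 N, or if a joint passes its speed limit or range.

## Robot

A 6-joint arm with a two-finger parallel gripper is mounted at the origin on a cart in front of the work surface, level with it; the furniture and walls round the work are solid. World frame = base frame: x ahead of the robot, y to its left, z up, the work surface at z = 0. Lengths are in mm, angles in rad, forces in N, time in s.
With the tool pointing down it reaches from about 275 to 850 mm from the base axis. Payload 19 kg.
Tool frame: the origin (TCP) lies between the finger pads; the fingertips stand 25 mm ahead of it and the grasp point (between the pads) lies 6 mm ahead of it; z points along the fingers, y is the line along which they close (so a half turn about z gives the same grasp; the last joint's range is limited). The gripper opens to 85 mm and grips with 20 to 120 N. Pads are 22 mm wide; open, the fingers measure 114 mm over their backs; the gripper's body (76 mm by 85 mm) begins 54 mm behind the grasp point. The pads swing forward as they close: fully open they stand 13 mm farther back than shut.
Start: joints at [1.195, 0.15, 1.437, -0, 1.554, -0.134], TCP at [137.69, 558.24, 233.867] pointing down, gripper open.
Joint ranges: [-2.8, 2.8], [-0.68, 2.1], [0.12, 2.68], [-1.39, 4.53], [0.16, 2.79], [-2.81, 2.81]. Speed limits (rad/s): [1.89, 1.89, 2.22, 3.01, 3.01, 3.01].

## Interface

Orientations are given as a 3x3 rotation matrix whose columns are the frame's x, y, z axes.
In Python, from plant import manip gives the robot as it stands. The module is installed in compiled form; this text tells all that it offers.
- The arm moves only by the tool step_arm, never from a script. Its argument "steps" is a list that holds one entry, the list of rows, each a list of 4 numbers: the shift along the world's x, y, z in units of 30 mm (1.0 is 30 mm), then the turn about the world's z in units of 5 degrees (1.0 is 5 degrees). In form: [[[dx, dy, dz, yaw], ...]]. A call has 1 to 8 rows; each row is the pose to reach, as a shift and turn from the pose commanded when the call began; what a row does not reach only later rows make up. A row lasts 1/12 s, in which the tool goes at most 41.7 mm and 7.16 degrees, less where a joint would pass 70% of its speed; a pose out of reach is approached as far as the arm can. A call with a gripper value outside its range is refused whole. "gripper" is the opening, from -1 (shut) to 1 (fully open), set as the call begins (left out, the last holds). The fingers move at their own pace and stop on an object; "grip_force" is the grip in N (left out, the last holds). Time passes only in rows, so rows that repeat a pose let the fingers close. It gives the time, the measured TCP pose, the force, the opening and the grip force at its end, in the units of the state.
- manip.sense(): the state, without advancing time (a new reading comes with each control period).
- manip.read_camera(name): name is "side" or "top" or "wrist"; returns a dict with "pixels" (400x640x3 uint8, blue, green, red), "mtx" (3x3 intrinsics, pixels), "rvec" (rotation vector, rad) and "tvec" (3), from world to camera coordinates, as OpenCV has them; the wrist camera has in their place "hand_eye" (4x4, takes a point from camera to tool coordinates, whose origin is the TCP and whose axes are the flange's). Camera axes: x right, y down, z forward; pixel columns grow to the right and rows downward; lengths in mm; the calibration is good to about 2 mm. A picture is of the moment at which its call begins: read the wrist's pose just before it. There is no depth.
- manip.job_done(): hands the job in; it is judged then, once.
The state is a dict: "time": time; "joints": joint angles; "qd": joint speeds; "joint_torque": joint torques, N m; "position": TCP position; "eef_rot": TCP orientation; "force": force on the tool from outside, world axes, zero at the start; "ft_torque": the same for the moment, N m; "grip_width": finger opening in mm; "grasp_force": force on a finger pad.
Only numpy, scipy, OpenCV 4.12 (cv2) and the standard library are available. Lean on these libraries where they do the work, as an engineer would, in place of code of your own. Each camera call takes 0.05 s, during which the arm holds its last target. There are 200 camera calls.

## Working session

There is one attempt and no reset: what is moved stays moved. The work goes in short steps, Python scripts to look and compute and a tool call to move; the robot and the scene stay as the last step left them, time stands still between calls to the robot, and variables do not carry over. Pictures are saved under pics/ and viewed, at most 14 in all, crops included, and the job is handed in when it is done.

Besides the shell and the picture viewer there is one more tool, called after "Emit:" as name(argument=value, ...), one argument or row to a line, values as JSON. step_arm: Moves the arm, as the interface text tells. Its arguments: {"type":"object","properties":{"steps":{"type":"array","items":{"type":"array","items":{"type":"array","items":{"type":"number"}}}},"gripper":{"type":"number"},"grip_force":{"type":"number"}},"required":["steps"]}

```bash
mkdir -p pics; cat > h.py <<'E'
import numpy as np, cv2
from plant import manip
def cam(n):
    s=manip.sense(); c=manip.read_camera(n); im=np.array(c["pixels"]); K=np.array(c["mtx"],float)
    if n=="wrist":
        H=np.array(c["hand_eye"],float); T=np.eye(4); T[:3,:3]=np.array(s["eef_rot"]); T[:3,3]=s["position"]; W=T@H
        R=W[:3,:3].T; t=-R@W[:3,3]
    else:
        R=cv2.Rodrigues(np.array(c["rvec"],float))[0]; t=np.array(c["tvec"],float).ravel()
    return im,K,R,t
def ray(K,R,t,px,z):
    px=np.atleast_2d(np.array(px,float)); d=(R.T@np.linalg.inv(K)@np.c_[px,np.ones(len(px))].T).T
    o=-R.T@t; return o+d*((z-o[2])/d[:,2])[:,None]
def proj(K,R,t,P):
    p=(K@(R@np.atleast_2d(P).T+t[:,None])).T; return p[:,:2]/p[:,2:]
E
python3 - <<'E'
from h import *
for n in ("top","side"):
    im,K,R,t=cam(n); cv2.imwrite(f"pics/{n}0.png",im); np.savez(f"{n}0.npz",im=im,K=K,R=R,t=t); print(n,-R.T@t)
s=manip.sense(); print(s["position"],s["eef_rot"],s["grip_width"],s["time"])
c=manip.read_camera("wrist"); print(c["hand_eye"])
E
```

```text
top [ 412.79694438  107.56706829 1287.5234683 ]
side [260.98708236 986.85745363 588.73465563]
[137.63564748 558.08974755 233.35812686] [[-9.70898135e-01  2.39492515e-01 -3.83016588e-04]
 [ 2.39492782e-01  9.70897652e-01 -9.78664801e-04]
 [ 1.37487011e-04 -1.04191354e-03 -9.99999448e-01]] 85.18894318288565 0.1
[[-9.81904800e-04 -9.61796601e-01 -2.73763282e-01  6.97961623e+01]
 [ 9.99999489e-01 -1.01069837e-03 -3.58632673e-05  1.82412407e-01]
 [-2.42198933e-04 -2.73763177e-01  9.61797101e-01 -1.40196779e+02]
 [ 0.00000000e+00  0.00000000e+00  0.00000000e+00  1.00000000e+00]]
```

View pics/top0.png

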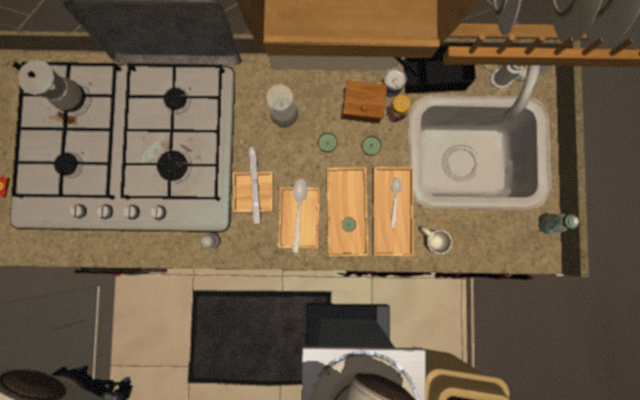

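View pics/side0.png

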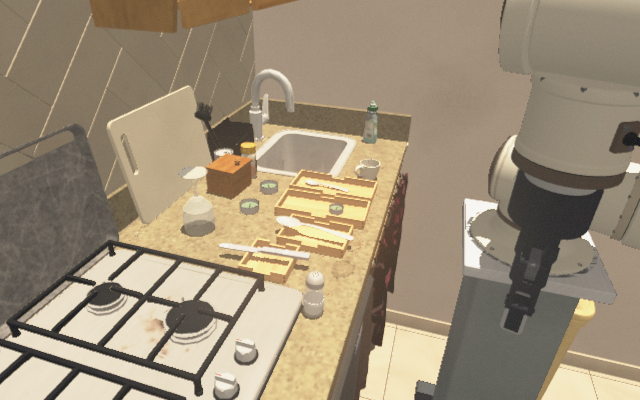

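The top view shows, left to right: small box (253,192) with the knife across it, middle box (299,218) with the tablespoon, a long box (347,211) with the small tea light at (348,225), and a long box (393,211) with the teaspoon (395,203). The cup is at (437,240) and the shaker at (209,240). The two larger green lookalikes are at (328,142) and (371,145).

```bash
python3 - <<'E'
from h import *
d=np.load("top0.npz"); im,K,R,t=[d[k] for k in("im","K","R","t")]
hsv=cv2.cvtColor(im,cv2.COLOR_BGR2HSV)
m=((hsv[...,0]>8)&(hsv[...,0]<24)&(hsv[...,1]>90)&(hsv[...,2]>130)).astype(np.uint8)*255
m[:160]=0;m[262:]=0
m=cv2.morphologyEx(m,cv2.MORPH_CLOSE,np.ones((5,5)))
for c in cv2.findContours(m,cv2.RETR_EXTERNAL,cv2.CHAIN_APPROX_NONE)[0]:
    if cv2.contourArea(c)<500: continue
    w=ray(K,R,t,c[:,0,:],26)[:,:2].astype(np.float32); r=cv2.minAreaRect(w); print("box",np.round(r[0]),np.round(r[1]),round(r[2],1))
g=((hsv[...,0]>40)&(hsv[...,0]<90)&(hsv[...,1]>40)).astype(np.uint8)*255; g[:,:300]=0;g[:,410:]=0;g[260:]=0;g[:120]=0
for c in cv2.findContours(g,cv2.RETR_EXTERNAL,cv2.CHAIN_APPROX_NONE)[0]:
    if cv2.contourArea(c)<30: continue
    w=ray(K,R,t,c[:,0,:],18)[:,:2].astype(np.float32); print("green",cv2.minEnclosingCircle(w))
print("knife ends",ray(K,R,t,[[252,149],[257,222]],30)[:,:2])
print("spoon",ray(K,R,t,[[300,179],[296,250]],32)[:,:2])
print("tsp",ray(K,R,t,[[396,178],[394,227]],10)[:,:2])
print("shaker,cup",ray(K,R,t,[[209,240],[437,240]],45)[:,:2])
print(manip.sense()["joints"])
E
```

```text
box [505. 222.] [ 265. 1460.] 0.9
green ((471.4447937011719, 41.92660140991211), 14.72157096862793)
green ((681.537109375, -15.180337905883789), 22.989408493041992)
green ((689.8208618164062, 101.98465728759766), 22.42024803161621)
knife ends [[664.67816105 299.57270578]
 [472.50273873 281.01009735]]
spoon [[586.63493031 171.42915088]
 [401.66453768 178.08943114]]
tsp [[596.32604615 -83.12669683]
 [465.75714718 -78.03701949]]
shaker,cup [[ 423.87649181  400.37788309]
 [ 432.69941926 -183.19143054]]
[ 1.19501250e+00  1.50900341e-01  1.43781398e+00  2.35732543e-05
  1.55380954e+00 -1.34006391e-01]
```

Emit:
step_arm(
  steps=[
    [[11, -13, 4, 2.8], [11, -13, 4, 2.8], [11, -13, 4, 2.8], [11, -13, 4, 2.8], [11, -13, 4, 2.8], [11, -13, 4, 2.8], [11, -13, 4, 2.8], [11, -13, 4, 2.8]],
  ],
)

```text
time: 0.82
position: [343.6, 314.1, 309.0]
eef_rot: [[-1.0, -0.003, 0.0], [-0.003, 1.0, 0.0], [-0.0, 0.0, -1.0]]
force: [0.2, 0.3, 1.1]
grip_width: 85.2
grasp_force: 0.0
```

Emit:
step_arm(
  steps=[
    [[5, -6, 1.5, 0], [5, -6, 1.5, 0], [5, -6, 1.5, 0], [5, -6, 1.5, 0], [5, -6, 1.5, 0], [5, -6, 1.5, 0], [5, -6, 1.5, 0]],
  ],
)

```text
time: 1.4
position: [495.7, 132.0, 353.5]
eef_rot: [[-1.0, 0.002, 0.0], [0.002, 1.0, -0.001], [-0.0, -0.001, -1.0]]
force: [0.6, -0.5, -0.8]
grip_width: 85.3
grasp_force: 0.0
```

```bash
python3 - <<'E'
from h import *
im,K,R,t=cam("wrist"); np.savez("w1.npz",im=im,K=K,R=R,t=t); cv2.imwrite("pics/w1.png",im); print(K)
print(manip.sense()["position"])
E
```

```text
[[326.26242874   0.         323.56084058]
 [  0.         326.26242874 198.9296233 ]
 [  0.           0.           1.        ]]
[494.31162937 133.79216473 353.11192219]
```

View pics/w1.png

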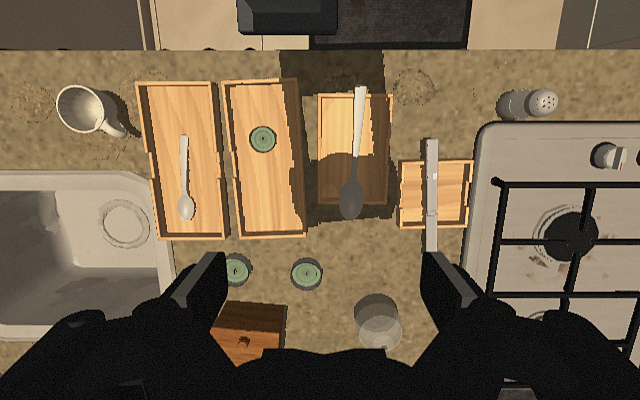

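The wrist view has everything: long boxes centred near (182,160) and (265,158), the middle box near (354,150), the small box near (435,195), the tea light at (263,139), the teaspoon from (183,136) to (187,218), the spoon from (360,88) to (350,218), and the knife from (430,140) to (432,250).

```bash
cat > m.py <<'E'
from h import *
import sys
d=np.load("w1.npz"); im,K,R,t=[d[k] for k in("im","K","R","t")]
B={"LA":[(136,83),(214,81),(228,236),(158,240)],"LB":[(222,80),(297,78),(306,235),(236,239)],"M":[(317,95),(393,95),(389,205),(318,203)],"S":[(398,161),(474,158),(467,228),(401,230)]}
for k,v in B.items():
    w=ray(K,R,t,v,26)[:,:2]; e=np.linalg.norm(w-np.roll(w,-1,0),axis=1); a=(w[2]+w[3]-w[0]-w[1])
    print(k,np.round(w.mean(0)),np.round(e),"ang",np.degrees(np.arctan2(a[1],a[0])).round(1))
for n,p,z in(("tl",(263,139),20),("tsp0",(183,136),10),("tsp1",(187,218),10),("sp0",(360,88),32),("sp1",(350,218),34),("kn0",(430,140),32)):
    print(n,np.round(ray(K,R,t,p,z)[0,:2]))
E
python3 m.py; python3 - <<'E'
from h import *
im=np.load("w1.npz")["im"]
cv2.imwrite("pics/c1.png",cv2.resize(im[70:260,305:485],None,fx=3,fy=3,interpolation=cv2.INTER_CUBIC))
cv2.imwrite("pics/c2.png",cv2.resize(im[70:250,125:315],None,fx=3,fy=3,interpolation=cv2.INTER_CUBIC))
E
```

```text
LA [508. -69.] [106. 225. 109. 229.] ang -0.3
LB [505.  48.] [101. 227. 108. 231.] ang 1.2
M [489. 176.] [104. 157. 106. 154.] ang 0.5
S [554. 297.] [109. 107. 101. 107.] ang 3.6
tl [471.  45.]
tsp0 [468. -73.]
tsp1 [594. -83.]
sp0 [403. 181.]
sp1 [586. 171.]
kn0 [472. 281.]
```

View pics/c1.png

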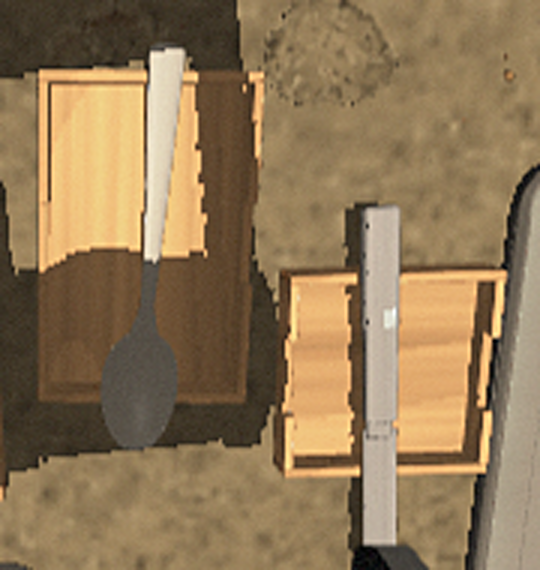

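View pics/c2.png

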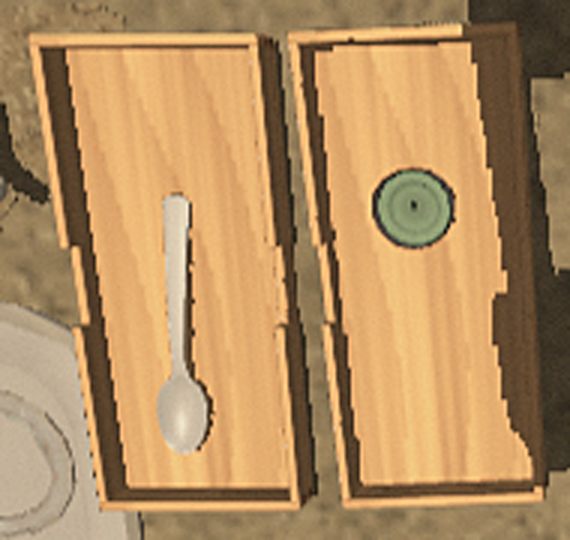

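The crops show the spoon bowl at +x, the knife handle toward the robot, and the tea light centred at (263,139) in the frame. Rim sizes agree with the given ones to about 3 mm. The tea light goes first.

Emit:
step_arm(
  steps=[
    [[-0.77, -3, -4, 0], [-0.77, -3, -4, 0], [-0.77, -3, -4, 0], [-0.77, -3, -7, 0], [-0.77, -3, -7, 0], [-0.77, -3, -9.5, 0], [-0.77, -3, -9.5, 0], [-0.77, -3, -9.5, 0]],
  ],
  gripper=0.09,
  grip_force=30,
)

```text
time: 2.12
position: [467.0, 46.6, 64.0]
eef_rot: [[-1.0, -0.003, -0.005], [-0.003, 1.0, 0.0], [0.005, 0.0, -1.0]]
force: [0.1, -0.5, -0.1]
grip_width: 46.5
grasp_force: 0.0
```

```bash
cat > m2.py <<'E'
from h import *
d=np.load("w1.npz"); im,K,R,t=[d[k] for k in("im","K","R","t")]
f=lambda L,ox,oy:[(ox+u/3,oy+v/3) for u,v in L]
B={"LA":f([(32,33),(262,33),(300,507),(103,508)],125,70),"LB":f([(288,30),(516,25),(543,500),(345,505)],125,70),"M":f([(38,70),(265,72),(246,403),(38,400)],305,70),"S":f([(280,270),(506,268),(490,472),(286,476)],305,70)}
for k,v in B.items():
    w=ray(K,R,t,v,26)[:,:2]; e=np.linalg.norm(w-np.roll(w,-1,0),axis=1); l=w[3]-w[0]; r=w[2]-w[1]
    print(k,np.round(w.mean(0)),np.round(e),"ang",np.degrees([np.arctan2(a[1],a[0]) for a in(l,r)]).round(1))
for n,p,z in(("sp",[(166,48),(138,448)],32),("kn",[(380,206),(378,540)],35)):
    print(n,np.round(ray(K,R,t,f(p,305,70),z)[:,:2]))
print("tsp",np.round(ray(K,R,t,f([(177,194),(185,452)],125,70),10)[:,:2]))
E
python3 m2.py
python3 - <<'E'
from h import *
im,K,R,t=cam("wrist"); cv2.imwrite("pics/w2.png",im); np.savez("w2.npz",im=im,K=K,R=R,t=t)
s=manip.sense(); print(s["position"],s["grip_width"])
E
```

```text
LA [508. -71.] [104. 230. 102. 231.] ang [-0.1 -0.6]
LB [506.  49.] [103. 230. 102. 230.] ang [2.2 2. ]
M [488. 175.] [103. 157. 104. 157.] ang [-0.4 -0.2]
S [553. 297.] [108. 105. 104. 106.] ang [5.1 2.6]
sp [[400. 181.]
 [589. 173.]]
kn [[470. 282.]
 [638. 296.]]
tsp [[466. -72.]
 [599. -84.]]
[466.12351796  46.61956745  62.02643009] 46.58685338924189
```

View pics/w2.png

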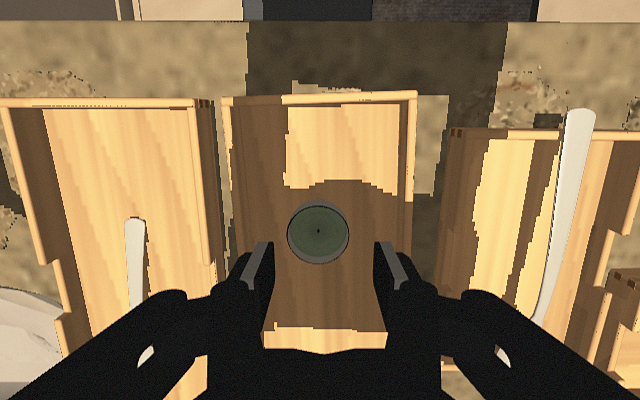

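The fingers straddle the tea light, whose top is centred at (318,233) between pads at about x=258 and x=390. Now I refine its position by ray.

```bash
python3 - <<'E'
from h import *
d=np.load("w2.npz"); im,K,R,t=[d[k] for k in("im","K","R","t")]
print(ray(K,R,t,[(318,233)],20), ray(K,R,t,[(287,233),(349,233)],20))
print(ray(K,R,t,[(220,98),(417,92)],26))
s=manip.sense(); print(s["position"])
E
```

```text
[[470.89073153  43.48294522  20.        ]] [[470.9212278   24.73501967  20.        ]
 [470.86022958  62.23436646  20.        ]]
[[393.12262194  -7.44985225  26.        ]
 [389.93060972  95.3204211   26.        ]]
[466.12351796  46.61956745  62.02643009]
```

Emit:
step_arm(
  steps=[
    [[0.16, -0.1, 0, 0], [0.16, -0.1, -0.4, 0], [0.16, -0.1, -0.7, 0], [0.16, -0.1, -0.9, 0], [0.16, -0.1, -0.9, 0]],
  ],
)

```text
time: 2.58
position: [474.6, 43.1, 41.4]
eef_rot: [[-1.0, -0.003, -0.0], [-0.003, 1.0, -0.0], [0.0, -0.0, -1.0]]
force: [0.8, 0.5, 0.2]
grip_width: 46.6
grasp_force: 0.0
```

Emit:
step_arm(
  steps=[
    [[-0.1, 0, -0.2, 0], [-0.1, 0, -0.27, 0], [-0.1, 0, -0.27, 0], [-0.1, 0, -0.27, 0]],
  ],
)

```text
time: 2.92
position: [471.7, 42.9, 33.6]
eef_rot: [[-1.0, -0.003, 0.0], [-0.003, 1.0, -0.0], [-0.0, -0.0, -1.0]]
force: [0.8, 0.1, -0.3]
grip_width: 46.8
grasp_force: 0.0
```

Emit:
step_arm(
  steps=[
    [[0, 0, 0, 0], [0, 0, 0, 0], [0, 0, 0, 0], [0, 0, 0, 0], [0, 0, 0, 0]],
  ],
  gripper=-0.5,
)

```text
time: 3.33
position: [471.7, 42.9, 33.5]
eef_rot: [[-1.0, -0.003, 0.0], [-0.003, 1.0, -0.0], [-0.0, -0.0, -1.0]]
force: [0.4, -1.1, 0.6]
grip_width: 21.3
grasp_force: 0.0
```

```bash
python3 - <<'E'
from h import *
im,K,R,t=cam("wrist"); cv2.imwrite("pics/w3.png",im); np.savez("w3.npz",im=im,K=K,R=R,t=t)
s=manip.sense(); print(s["position"],s["grip_width"],s["grasp_force"])
E
```

```text
[471.63454254  42.89036133  33.43159997] 21.544681823669833 0.0
```

View pics/w3.png

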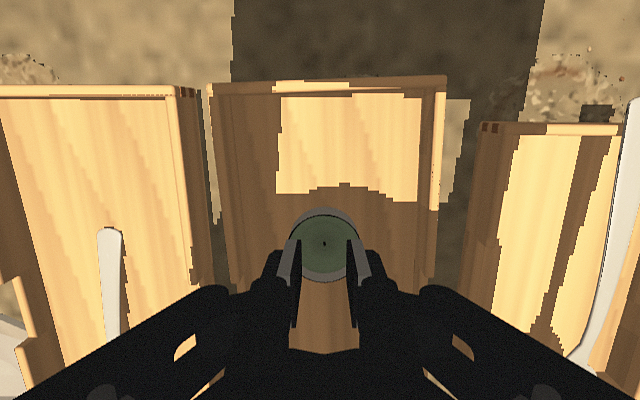

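```bash
python3 - <<'E'
from h import *
d=np.load("w3.npz"); im,K,R,t=[d[k] for k in("im","K","R","t")]
print(ray(K,R,t,[(324,243),(288,243),(360,243),(324,281)],20)[:,:2].round(1))
s=manip.sense(); p=np.array(s["position"]);r=np.array(s["eef_rot"])
for y in(-10.7,10.7,-23,23):
  for z in (6,15,25): print(y,z,proj(K,R,t,[p+r@np.array([0,y,z])]).round(0))
E
```

```text
[[469.   43.3]
 [469.   25. ]
 [469.   61.6]
 [490.7  43.3]]
-10.7 6 [[301. 254.]]
-10.7 15 [[302. 247.]]
-10.7 25 [[304. 239.]]
10.7 6 [[345. 254.]]
10.7 15 [[344. 246.]]
10.7 25 [[343. 239.]]
-23 6 [[276. 254.]]
-23 15 [[279. 247.]]
-23 25 [[281. 239.]]
23 6 [[370. 254.]]
23 15 [[368. 246.]]
23 25 [[365. 239.]]
```

```bash
python3 - <<'E'
from h import *
im=np.load("w3.npz")["im"]
a=cv2.resize(im[190:340,240:410],None,fx=4,fy=4,interpolation=cv2.INTER_CUBIC)
cv2.imwrite("pics/c3.png",cv2.convertScaleAbs(a,alpha=1.6,beta=20)[:600])
E
```

```text
(no output)
```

View pics/c3.png

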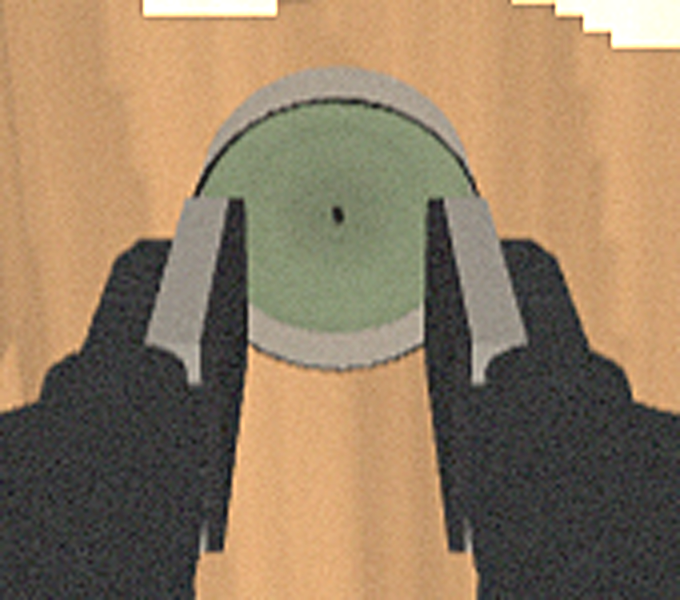

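The tips stop about 8 mm above the candle, so they reach less far ahead of the TCP than assumed. I reopen the gripper and feel downward.

Emit:
step_arm(
  steps=[
    [[0, 0, 0, 0], [0, 0, 0, 0], [0, 0, 0, 0], [0, 0, 0, 0], [0, 0, -0.15, 0], [0, 0, -0.3, 0], [0, 0, -0.3, 0]],
  ],
  gripper=0.09,
)

```text
time: 3.97
position: [471.1, 42.9, 23.3]
eef_rot: [[-1.0, -0.003, -0.001], [-0.003, 1.0, -0.0], [0.001, -0.0, -1.0]]
force: [-0.9, 0.2, 0.3]
grip_width: 46.2
grasp_force: 0.0
```

Emit:
step_arm(
  steps=[
    [[0, 0, -0.1, 0], [0, 0, -0.1, 0], [0, 0, -0.1, 0]],
  ],
)

```text
time: 4.22
position: [471.5, 42.9, 21.2]
eef_rot: [[-1.0, -0.003, -0.0], [-0.003, 1.0, -0.0], [0.0, -0.0, -1.0]]
force: [1.2, -0.6, 0.5]
grip_width: 46.7
grasp_force: 0.0
```

Emit:
step_arm(
  steps=[
    [[0, 0, -0.1, 0], [0, 0, -0.1, 0], [0, 0, -0.1, 0]],
  ],
)

```text
time: 4.47
position: [471.5, 42.9, 18.3]
eef_rot: [[-1.0, -0.003, -0.0], [-0.003, 1.0, -0.0], [0.0, -0.0, -1.0]]
force: [0.1, 0.1, -0.4]
grip_width: 46.3
grasp_force: 0.0
```

Emit:
step_arm(
  steps=[
    [[0, 0, -0.07, 0], [0, 0, -0.07, 0], [0, 0, -0.07, 0], [0, 0, -0.07, 0], [0, 0, -0.07, 0], [0, 0, -0.07, 0]],
  ],
  gripper=-0.5,
)

```text
time: 4.97
position: [471.9, 42.9, 16.6]
eef_rot: [[-1.0, -0.003, 0.001], [-0.003, 1.0, -0.0], [-0.001, -0.0, -1.0]]
force: [-0.3, 0.0, 5.8]
grip_width: 35.0
grasp_force: 29.3
```

Emit:
step_arm(
  steps=[
    [[0, 0, 1, 0], [0, 0, 2.2, 0], [0, 0, 3.6, 0], [0, 0, 4, 0], [0, 0, 4, 0]],
  ],
)

```text
time: 5.38
position: [473.2, 42.8, 140.1]
eef_rot: [[-1.0, -0.003, 0.006], [-0.003, 1.0, -0.001], [-0.006, -0.001, -1.0]]
force: [-0.5, 0.4, -0.1]
grip_width: 34.6
grasp_force: 30.1
```

```bash
python3 - <<'E'
from h import *
im,K,R,t=cam("wrist"); cv2.imwrite("pics/w4.png",im[100:400,120:520]); np.savez("w4.npz",im=im,K=K,R=R,t=t)
s=manip.sense(); print(s["position"],s["grip_width"],s["grasp_force"])
E
```

```text
[472.36037589  42.85998323 137.80907868] 35.27592996849755 30.103582218289375
```

View pics/w4.png

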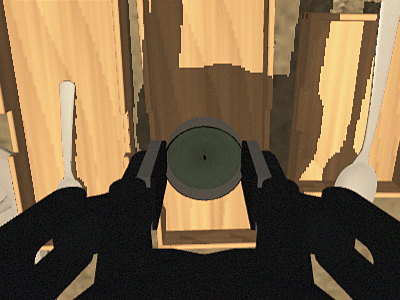

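The tea light is held between the pads at crop pixel (204,157). It goes to the bare worktop on the right.

Emit:
step_arm(
  steps=[
    [[-2.1, -6.5, 0, 0], [-2.1, -6.5, 0, 0], [-2.1, -6.5, 0, 0], [-2.1, -6.5, 0, 0], [-2.1, -6.5, 0, 0], [-2.1, -6.5, 0, 0]],
  ],
)

```text
time: 5.93
position: [406.3, -157.0, 135.0]
eef_rot: [[-1.0, 0.002, -0.002], [0.002, 1.0, -0.001], [0.002, -0.001, -1.0]]
force: [0.1, 0.2, -0.3]
grip_width: 35.3
grasp_force: 30.2
```

Emit:
step_arm(
  steps=[
    [[0, -6, 0, 0], [0, -6, 0, 0], [0, -6, 0, 0], [0, -6, 0, 0], [0, -6, -1, 0], [0, -6, -2, 0], [0, -6, -3, 0], [0, -6, -3.3, 0]],
  ],
)

```text
time: 6.6
position: [406.5, -330.3, 31.8]
eef_rot: [[-1.0, -0.002, -0.005], [-0.002, 1.0, 0.005], [0.005, 0.005, -1.0]]
force: [-0.3, 0.8, -1.0]
grip_width: 34.9
grasp_force: 30.2
```

Emit:
step_arm(
  steps=[
    [[0, 0, -0.1, 0], [0, 0, -0.2, 0], [0, 0, -0.3, 0], [0, 0, -0.3, 0], [0, 0, -0.3, 0]],
  ],
)

```text
time: 7.02
position: [409.1, -332.4, 29.3]
eef_rot: [[-1.0, -0.003, 0.001], [-0.003, 1.0, -0.001], [-0.001, -0.001, -1.0]]
force: [-0.8, -0.3, -0.4]
grip_width: 35.3
grasp_force: 30.2
```

Emit:
step_arm(
  steps=[
    [[0, 0, -0.2, 0], [0, 0, -0.4, 0], [0, 0, -0.48, 0], [0, 0, -0.48, 0], [0, 0, -0.48, 0]],
  ],
)

```text
time: 7.43
position: [408.5, -332.0, 13.7]
eef_rot: [[-1.0, -0.003, -0.0], [-0.003, 1.0, 0.0], [0.0, 0.0, -1.0]]
force: [-0.3, 0.4, -0.1]
grip_width: 35.4
grasp_force: 30.2
```

Emit:
step_arm(
  steps=[
    [[0, 0, -0.05, 0], [0, 0, -0.08, 0], [0, 0, -0.08, 0], [0, 0, -0.08, 0]],
  ],
)

```text
time: 7.77
position: [408.7, -332.2, 11.7]
eef_rot: [[-1.0, -0.003, 0.0], [-0.003, 1.0, -0.0], [-0.0, -0.0, -1.0]]
force: [0.2, 0.2, 3.0]
grip_width: 35.1
grasp_force: 30.4
```

Emit:
step_arm(
  steps=[
    [[0, 0, 0, 0], [0, 0, 0, 0], [0, 0, 0, 0], [0, 0, 1, 0], [0, 0, 2.2, 0], [0, 0, 3.4, 0], [0, 1, 4.6, 0], [0, 2, 5, 0]],
  ],
  gripper=0.1,
)

```text
time: 8.43
position: [409.1, -273.3, 165.2]
eef_rot: [[-1.0, -0.0, 0.003], [-0.0, 1.0, -0.003], [-0.003, -0.003, -1.0]]
force: [1.1, 0.4, 0.5]
grip_width: 47.1
grasp_force: 0.0
```

Emit:
step_arm(
  steps=[
    [[1, 9, 0, 0], [1, 9, 0, 0], [1, 9, 0, 0], [1, 9, 0, 0], [1, 9, 0, 0], [1, 9, 0, 0], [1, 9, 0, 0]],
  ],
)

```text
time: 9.02
position: [438.4, 1.4, 161.7]
eef_rot: [[-1.0, -0.004, 0.001], [-0.004, 1.0, 0.001], [-0.001, 0.001, -1.0]]
force: [0.8, -0.9, 0.8]
grip_width: 47.0
grasp_force: 0.0
```

```bash
python3 - <<'E'
from h import *
s=manip.sense(); print(s["position"],s["grip_width"])
E
```

```text
[438.3504575    1.42753443 161.72915131] 47.016073193628436
```

Emit:
step_arm(
  steps=[
    [[1.87, 5.85, 0, -0.5], [1.87, 5.85, 0, -0.5], [1.87, 5.85, 0, -0.5], [1.87, 5.85, 0, -0.5], [1.87, 5.85, -1.2, -0.5], [1.87, 5.85, -2.2, -0.5], [1.87, 5.85, -3, -0.5], [1.87, 5.85, -3, -0.5]],
  ],
)

```text
time: 9.68
position: [492.2, 173.4, 66.9]
eef_rot: [[-0.999, 0.04, -0.007], [0.04, 0.999, -0.002], [0.007, -0.002, -1.0]]
force: [-0.7, -0.6, -1.2]
grip_width: 47.0
grasp_force: 0.0
```

```bash
python3 - <<'E'
from h import *
im,K,R,t=cam("wrist"); cv2.imwrite("pics/w5.png",im); np.savez("w5.npz",im=im,K=K,R=R,t=t)
s=manip.sense(); print(s["position"],s["grip_width"])
hsv=cv2.cvtColor(im,cv2.COLOR_BGR2HSV)
m=((hsv[...,1]<40)&(hsv[...,2]>90)).astype(np.uint8)*255
n,l,st,c=cv2.connectedComponentsWithStats(m)
for i in range(1,n):
    if st[i,4]>300: print(st[i],ray(K,R,t,[(st[i,0]+st[i,2]/2,st[i,1])],32)[0].round())
for row in range(40,320,20):
    xs=np.where(m[row,240:400])[0]+240
    if len(xs): print(row,xs.min(),xs.max(),ray(K,R,t,[(xs.mean(),row)],32)[0].round(1))
E
```

```text
[493.40935759 173.29047739  69.75071289] 46.918448817764435
[ 317   80   30  107 2116] [410. 181.  32.]
[509 226  26  93 620] [493. 287.  32.]
60 320 341 [400.4 181.1  32. ]
80 319 346 [409.7 178.9  32. ]
100 317 341 [419.4 179.5  32. ]
120 319 344 [429.5 179.5  32. ]
140 320 338 [439.8 178.6  32. ]
160 320 341 [450.4 178.3  32. ]
180 322 336 [461.5 177.8  32. ]
200 329 329 [472.9 177.3  32. ]
220 321 336 [484.7 176.6  32. ]
260 322 333 [509.6 176.   32. ]
280 244 333 [521.7 150.3  32. ]
300 306 346 [536.2 173.2  32. ]
```

Emit:
step_arm(
  steps=[
    [[0.07, 0.11, -0.4, 0], [0.07, 0.11, -0.8, 0], [0.07, 0.11, -1.1, 0], [0.07, 0.11, -1.1, 0], [0.07, 0.11, -1.1, 0]],
  ],
)

```text
time: 10.15
position: [496.7, 176.5, 38.4]
eef_rot: [[-0.999, 0.041, -0.001], [0.041, 0.999, -0.0], [0.001, -0.0, -1.0]]
force: [0.9, -0.3, 0.2]
grip_width: 47.1
grasp_force: 0.0
```

Emit:
step_arm(
  steps=[
    [[0, 0, 0, 0], [0, 0, 0, 0]],
  ],
)

```text
time: 10.32
position: [497.1, 176.7, 39.1]
eef_rot: [[-0.999, 0.041, 0.001], [0.041, 0.999, 0.0], [-0.001, 0.0, -1.0]]
force: [0.9, -0.3, -0.2]
grip_width: 46.9
grasp_force: 0.0
```

Emit:
step_arm(
  steps=[
    [[0, 0, -0.05, 0], [0, 0, -0.05, 0], [0, 0, -0.05, 0], [0, 0, -0.05, 0], [0, 0, -0.05, 0], [0, 0, -0.05, 0]],
  ],
  gripper=-0.8,
)

```text
time: 10.82
position: [498.1, 176.8, 39.4]
eef_rot: [[-0.999, 0.041, 0.004], [0.041, 0.999, 0.0], [-0.004, 0.0, -1.0]]
force: [-7.2, -4.0, 31.3]
grip_width: 8.9
grasp_force: 16.1
```

Emit:
step_arm(
  steps=[
    [[0, 0, 0, 0], [0, 0, 0, 0], [0, 0, 0, 0], [0, 0, 0, 0], [0, 0, 0, 0]],
  ],
  gripper=0.1,
)

```text
time: 11.23
position: [496.7, 176.7, 36.8]
eef_rot: [[-0.999, 0.041, -0.0], [0.041, 0.999, -0.0], [0.0, -0.0, -1.0]]
force: [-0.4, 0.2, -0.4]
grip_width: 47.0
grasp_force: 0.0
```

```bash
python3 - <<'E'
from h import *
im,K,R,t=cam("wrist"); cv2.imwrite("pics/w6.png",im); np.savez("w6.npz",im=im,K=K,R=R,t=t)
s=manip.sense(); print(s["position"],s["grip_width"],s["force"])
E
```

```text
[496.71122052 176.69464076  36.80901297] 46.67819310490346 [-0.50710866 -0.36388457  0.15892131]
```

View pics/w6.png

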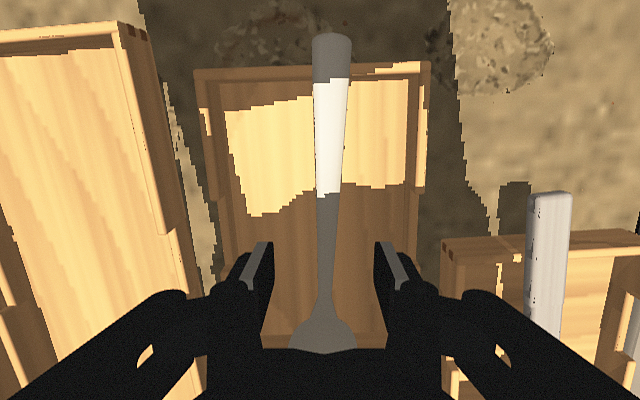

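The spoon is undisturbed and the fingertips rode over it, so I go about 4 mm deeper and retry.

Emit:
step_arm(
  steps=[
    [[0, 0, -0.15, 0], [0, 0, -0.15, 0], [0, 0, -0.15, 0]],
  ],
)

```text
time: 11.53
position: [496.6, 176.6, 32.0]
eef_rot: [[-0.999, 0.041, -0.001], [0.041, 0.999, -0.0], [0.001, -0.0, -1.0]]
force: [0.3, 0.5, 0.3]
grip_width: 46.8
grasp_force: 0.0
```

Emit:
step_arm(
  steps=[
    [[0, 0, 0, 0], [0, 0, 0, 0], [0, 0, 0, 0], [0, 0, 0, 0], [0, 0, 0, 0]],
  ],
  gripper=-0.55,
)

```text
time: 11.95
position: [496.9, 176.7, 32.6]
eef_rot: [[-0.999, 0.041, 0.0], [0.041, 0.999, -0.0], [-0.0, -0.0, -1.0]]
force: [0.2, 0.1, 2.3]
grip_width: 28.0
grasp_force: 29.4
```

Gripped at 28 mm with 30 N. Lift to about z=100 and check.

Emit:
step_arm(
  steps=[
    [[0, 0, 0.3, 0], [0, 0, 1, 0], [0, 0, 2, 0], [0, 0, 2.5, 0], [0, 0, 2.5, 0]],
  ],
)

```text
time: 12.37
position: [498.3, 177.0, 111.6]
eef_rot: [[-0.999, 0.041, 0.005], [0.041, 0.999, 0.001], [-0.005, 0.001, -1.0]]
force: [0.2, 0.2, -0.0]
grip_width: 28.0
grasp_force: 29.4
```

```bash
python3 - <<'E'
from h import *
im,K,R,t=cam("wrist"); cv2.imwrite("pics/w7.png",im); np.savez("w7.npz",im=im,K=K,R=R,t=t)
s=manip.sense(); print(s["position"],s["grip_width"],s["force"],s["grasp_force"])
E
```

```text
[497.63992033 176.87965223 109.55113121] 27.69833608075464 [ 0.01192009 -0.19679991 -1.69594411] 29.429590019281022
```

View pics/w7.png

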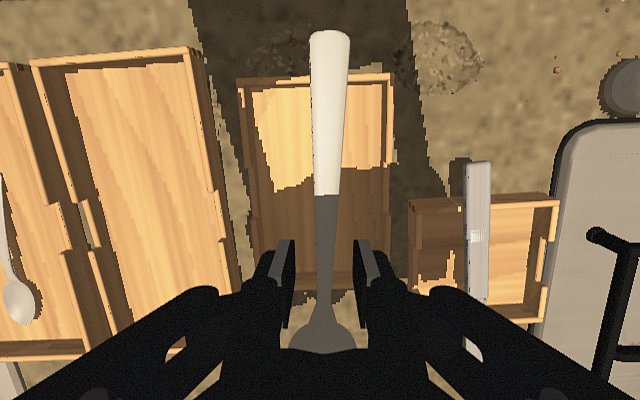

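The spoon is held level, its handle end at (330,32). Now to the box on the left in this view (long_box_b), turning about 4°.

Emit:
step_arm(
  steps=[
    [[0.3, -4.25, 0, 0.9], [0.3, -4.25, 0, 0.9], [0.3, -4.25, 0, 0.9], [0.3, -4.25, 0, 0.9], [0.3, -4.25, -0.8, 0.9], [0.3, -4.25, -1.6, 0.9], [0.3, -4.25, -2, 0.9], [0.3, -4.25, -2, 0.9]],
  ],
)

```text
time: 13.08
position: [503.8, 49.2, 44.2]
eef_rot: [[-0.999, -0.037, -0.005], [-0.037, 0.999, 0.0], [0.005, 0.0, -1.0]]
force: [-1.1, 0.1, -0.8]
grip_width: 27.2
grasp_force: 29.5
```

Emit:
step_arm(
  steps=[
    [[0, 0, 0, 0], [0, 0, 0, 0]],
  ],
)

```text
time: 13.25
position: [506.1, 49.3, 48.1]
eef_rot: [[-0.999, -0.038, 0.0], [-0.038, 0.999, -0.0], [-0.0, -0.0, -1.0]]
force: [1.1, 0.6, -0.1]
grip_width: 27.4
grasp_force: 29.5
```

Emit:
step_arm(
  steps=[
    [[0.03, 0, -0.4, 0], [0.03, 0, -0.8, 0], [0.03, 0, -1.15, 0], [0.03, 0, -1.15, 0], [0.03, 0, -1.15, 0]],
  ],
)

```text
time: 13.67
position: [506.8, 49.3, 13.3]
eef_rot: [[-0.999, -0.038, -0.0], [-0.038, 0.999, -0.0], [0.0, -0.0, -1.0]]
force: [-0.1, -0.8, -0.8]
grip_width: 27.3
grasp_force: 29.3
```

Emit:
step_arm(
  steps=[
    [[0, 0, -0.05, 0], [0, 0, -0.05, 0], [0, 0, -0.05, 0]],
  ],
)

```text
time: 13.92
position: [506.9, 49.2, 11.9]
eef_rot: [[-0.999, -0.038, 0.001], [-0.038, 0.999, -0.0], [-0.001, -0.0, -1.0]]
force: [0.4, -0.9, -0.5]
grip_width: 27.4
grasp_force: 29.4
```

Emit:
step_arm(
  steps=[
    [[0, 0, -0.05, 0], [0, 0, -0.05, 0], [0, 0, -0.05, 0]],
  ],
)

```text
time: 14.17
position: [507.1, 49.3, 11.2]
eef_rot: [[-0.999, -0.037, 0.001], [-0.037, 0.999, -0.0], [-0.001, -0.0, -1.0]]
force: [-5.7, 1.7, 17.2]
grip_width: 27.3
grasp_force: 30.9
```

Emit:
step_arm(
  steps=[
    [[0, 0, 0, 0], [0, 0, 0, 0], [0, 0, 0, 0], [0, 0, 0, 0], [0, 0, 0, 0]],
  ],
  gripper=0.0,
)

```text
time: 14.58
position: [506.7, 49.2, 9.9]
eef_rot: [[-0.999, -0.037, -0.0], [-0.037, 0.999, -0.0], [0.0, -0.0, -1.0]]
force: [0.3, -1.3, -0.2]
grip_width: 42.6
grasp_force: 0.0
```

Emit:
step_arm(
  steps=[
    [[0, 0, -0.04, 0], [0, 0, -0.08, 0], [0, 0, -0.12, 0], [0, 0, -0.12, 0]],
  ],
)

```text
time: 14.92
position: [506.6, 49.2, 6.0]
eef_rot: [[-0.999, -0.037, -0.0], [-0.037, 0.999, -0.0], [0.0, -0.0, -1.0]]
force: [0.0, -1.0, 0.6]
grip_width: 42.7
grasp_force: 0.0
```

Emit:
step_arm(
  steps=[
    [[0, 0, 0.8, 0], [0, 0, 2, 0], [0, 0, 3.2, 0], [0.87, -2, 3.2, -1.46], [0.87, -3.5, 3.2, -1.46], [0.87, -4.24, 3.2, -1.46], [0.87, -4.24, 3.2, -1.46], [0.87, -4.24, 3.2, -1.46]],
  ],
)

```text
time: 15.58
position: [532.8, -80.4, 102.2]
eef_rot: [[-0.996, 0.093, -0.0], [0.093, 0.996, -0.0], [0.0, -0.0, -1.0]]
force: [0.0, -0.0, 0.4]
grip_width: 42.7
grasp_force: 0.0
```

```bash
python3 - <<'E'
from h import *
im,K,R,t=cam("wrist"); cv2.imwrite("pics/w8.png",im); np.savez("w8.npz",im=im,K=K,R=R,t=t)
s=manip.sense(); print(s["position"],s["grip_width"])
E
```

```text
[532.65673401 -78.83384482 102.14120076] 42.686669908711124
```

View pics/w8.png

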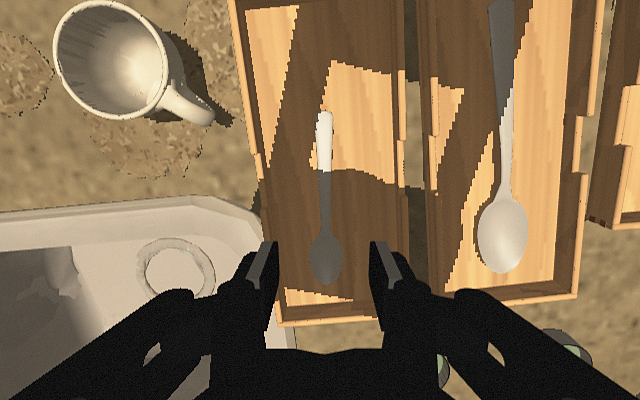

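The teaspoon runs from (326,112) to (326,284), between the fingers. The tablespoon lies inside its box with the bowl end at (503,273).

```bash
python3 - <<'E'
from h import *
d=np.load("w8.npz"); im,K,R,t=[d[k] for k in("im","K","R","t")]
print("tsp",ray(K,R,t,[(326,112),(326,284)],10)[:,:2].round(1))
print("spoon bowl end",ray(K,R,t,[(503,273)],15)[:,:2].round(1),"LB far outer corners",ray(K,R,t,[(441,307),(577,295)],26)[:,:2].round(1))
print("LA far corners",ray(K,R,t,[(279,327),(410,311)],26)[:,:2].round(1))
E
```

```text
tsp [[467.4 -72.4]
 [599.8 -84.6]]
spoon bowl end [[600.2  53. ]] LB far outer corners [[618.2   1.5]
 [617.5 103.4]]
LA far corners [[ 624.3 -123.6]
 [ 619.5  -22.1]]
```

Emit:
step_arm(
  steps=[
    [[0.03, 0, -1, 0], [0.03, 0, -2, 0], [0.03, 0, -2.5, 0], [0.03, 0, -2.9, 0], [0.03, 0, -2.9, 0], [0.03, 0, -2.9, 0]],
  ],
  gripper=-0.25,
)

```text
time: 16.13
position: [533.8, -77.3, 15.7]
eef_rot: [[-0.996, 0.089, -0.0], [0.089, 0.996, 0.0], [0.0, 0.0, -1.0]]
force: [0.9, -0.1, 1.2]
grip_width: 31.7
grasp_force: 0.0
```

Emit:
step_arm(
  steps=[
    [[0, 0, -0.07, 0], [0, 0, -0.14, 0], [0, 0, -0.14, 0], [0, 0, -0.14, 0]],
  ],
)

```text
time: 16.47
position: [533.9, -78.0, 11.7]
eef_rot: [[-0.996, 0.09, 0.001], [0.09, 0.996, -0.0], [-0.001, -0.0, -1.0]]
force: [-0.1, -0.1, -0.5]
grip_width: 32.0
grasp_force: 0.0
```

Emit:
step_arm(
  steps=[
    [[0, 0, -0.04, 0], [0, 0, -0.07, 0], [0, 0, -0.07, 0], [0, 0, -0.07, 0]],
  ],
)

```text
time: 16.8
position: [533.7, -78.0, 9.1]
eef_rot: [[-0.996, 0.09, -0.0], [0.09, 0.996, -0.0], [0.0, -0.0, -1.0]]
force: [0.5, -1.3, -0.2]
grip_width: 32.2
grasp_force: 0.0
```

Emit:
step_arm(
  steps=[
    [[0, 0, -0.04, 0], [0, 0, -0.07, 0], [0, 0, -0.07, 0], [0, 0, -0.07, 0]],
  ],
)

```text
time: 17.13
position: [533.8, -78.0, 7.0]
eef_rot: [[-0.996, 0.09, 0.0], [0.09, 0.996, -0.0], [-0.0, -0.0, -1.0]]
force: [-0.1, -0.7, 2.7]
grip_width: 31.7
grasp_force: 0.9
```

Emit:
step_arm(
  steps=[
    [[0, 0, -0.03, 0], [0, 0, -0.05, 0], [0, 0, -0.05, 0], [0, 0, -0.05, 0]],
  ],
)

```text
time: 17.47
position: [533.8, -78.0, 6.9]
eef_rot: [[-0.996, 0.09, 0.0], [0.09, 0.996, -0.0], [-0.0, -0.0, -1.0]]
force: [-11.1, 2.2, 26.8]
grip_width: 32.2
grasp_force: 13.7
```

Emit:
step_arm(
  steps=[
    [[0, 0, 0.14, 0], [0, 0, 0.14, 0], [0, 0, 0.14, 0]],
  ],
)

```text
time: 17.72
position: [533.8, -78.0, 9.7]
eef_rot: [[-0.996, 0.09, 0.0], [0.09, 0.996, -0.0], [-0.0, -0.0, -1.0]]
force: [0.2, 0.1, 0.3]
grip_width: 31.9
grasp_force: 0.0
```

Emit:
step_arm(
  steps=[
    [[0, 0, 0, 0], [0, 0, 0, 0], [0, 0, 0, 0], [0, 0, 0, 0]],
  ],
  gripper=-0.7,
)

```text
time: 18.05
position: [533.7, -78.0, 9.6]
eef_rot: [[-0.996, 0.09, -0.0], [0.09, 0.996, -0.0], [0.0, -0.0, -1.0]]
force: [-0.7, -0.6, 2.3]
grip_width: 19.2
grasp_force: 29.1
```

Emit:
step_arm(
  steps=[
    [[0, 0, 0.3, 0], [0, 0, 1, 0], [0, 0, 2, 0], [-0.5, 1, 2.5, 1], [-1.52, 4, 2.5, 1], [-1.52, 6, 2.5, 1], [-1.52, 8.43, 2.5, 1], [-1.52, 8.43, 2.5, 1]],
  ],
)

```text
time: 18.72
position: [491.9, 117.4, 85.6]
eef_rot: [[-1.0, 0.003, 0.001], [0.003, 1.0, 0.0], [-0.001, 0.0, -1.0]]
force: [0.7, -0.6, 0.5]
grip_width: 19.3
grasp_force: 29.2
```

Emit:
step_arm(
  steps=[
    [[0, 0, 0, 0], [0, 0, 0, 0]],
  ],
)

```text
time: 18.88
position: [492.2, 117.7, 85.2]
eef_rot: [[-1.0, -0.001, 0.0], [-0.001, 1.0, 0.0], [-0.0, 0.0, -1.0]]
force: [-0.4, 0.2, -0.9]
grip_width: 19.2
grasp_force: 29.3
```

Emit:
step_arm(
  steps=[
    [[-0.14, 1, 0, 0], [-0.14, 1.91, 0, 0], [-0.14, 1.91, 0, 0], [-0.14, 1.91, -0.8, 0], [-0.14, 1.91, -1.6, 0], [-0.14, 1.91, -2.2, 0], [-0.14, 1.91, -2.4, 0], [-0.14, 1.91, -2.4, 0]],
  ],
)

```text
time: 19.55
position: [487.9, 171.8, 11.6]
eef_rot: [[-1.0, 0.004, -0.003], [0.004, 1.0, -0.001], [0.002, -0.001, -1.0]]
force: [0.0, -0.2, 0.2]
grip_width: 19.2
grasp_force: 29.4
```

Emit:
step_arm(
  steps=[
    [[0, 0, 0, 0], [0, 0, 0, 0]],
  ],
)

```text
time: 19.72
position: [489.2, 172.7, 14.0]
eef_rot: [[-1.0, 0.003, 0.002], [0.003, 1.0, 0.0], [-0.002, 0.0, -1.0]]
force: [-0.7, -0.2, 0.4]
grip_width: 19.6
grasp_force: 29.4
```

Emit:
step_arm(
  steps=[
    [[-0.04, 0, -0.07, 0], [-0.04, 0, -0.12, 0], [-0.04, 0, -0.15, 0], [-0.04, 0, -0.15, 0]],
  ],
)

```text
time: 20.05
position: [487.6, 173.0, 9.4]
eef_rot: [[-1.0, 0.003, 0.001], [0.003, 1.0, -0.0], [-0.001, -0.0, -1.0]]
force: [-5.7, -2.6, 15.9]
grip_width: 19.5
grasp_force: 30.8
```

Emit:
step_arm(
  steps=[
    [[0, 0, 0, 0], [0, 0, 0, 0], [0, 0, 0, 0], [0, 0, 0, 0]],
  ],
  gripper=-0.1,
)

```text
time: 20.38
position: [487.2, 173.0, 8.2]
eef_rot: [[-1.0, 0.003, -0.0], [0.003, 1.0, -0.0], [0.0, -0.0, -1.0]]
force: [-0.2, 0.4, -0.4]
grip_width: 38.7
grasp_force: 0.0
```

Emit:
step_arm(
  steps=[
    [[0, 0, 0.8, 0], [0, 0, 2, 0], [0, 0, 3, 0], [0.8, 1.5, 3, 0.96], [1.83, 3, 3, 0.96], [1.83, 3.83, 3, 0.96], [1.83, 3.83, 3, 0.96], [1.83, 3.83, 3, 0.96]],
  ],
)

```text
time: 21.05
position: [542.0, 289.7, 97.4]
eef_rot: [[-0.997, -0.083, -0.001], [-0.083, 0.997, -0.0], [0.001, -0.0, -1.0]]
force: [-0.2, -0.4, 0.3]
grip_width: 38.4
grasp_force: 0.0
```

```bash
python3 - <<'E'
from h import *
im,K,R,t=cam("wrist"); cv2.imwrite("pics/w9.png",im); np.savez("w9.npz",im=im,K=K,R=R,t=t)
s=manip.sense(); print(s["position"],s["grip_width"])
E
```

```text
[541.71379137 288.3477342   97.4813589 ] 38.461353234475595
```

View pics/w9.png

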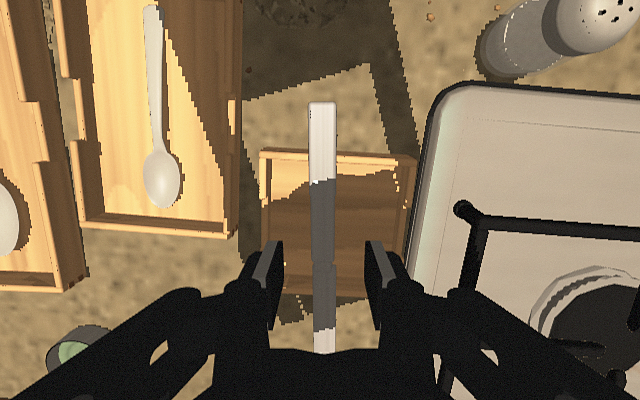

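The teaspoon lies in the middle box with ends at (152,5) and (163,208). The knife runs down the image at x=323, its handle end at (323,102), centred between the fingers.

```bash
python3 - <<'E'
from h import *
d=np.load("w9.npz"); im,K,R,t=[d[k] for k in("im","K","R","t")]
print("knife end, bolster",ray(K,R,t,[(323,102),(324,263),(323,230)],35)[:,:2].round(1))
print("tsp",ray(K,R,t,[(152,5),(163,208)],10)[:,:2].round(1),"M far corners",ray(K,R,t,[(77,226),(237,238)],26)[:,:2].round(1))
print("S corners",ray(K,R,t,[(260,151),(415,155)],26)[:,:2].round(1))
E
```

```text
knife end, bolster [[470.2 283.7]
 [575.3 293. ]
 [551.3 290.3]]
tsp [[421.1 173.1]
 [553.5 173.2]] M far corners [[565.8 121.1]
 [565.7 231.3]]
S corners [[503.7 245.5]
 [498.  345.9]]
```

Emit:
step_arm(
  steps=[
    [[0.02, 0.05, -0.8, 0], [0.02, 0.05, -1.6, 0], [0.02, 0.05, -2, 0], [0.02, 0.05, -2.25, 0], [0.02, 0.05, -2.25, 0], [0.02, 0.05, -2.25, 0]],
  ],
)

```text
time: 21.6
position: [543.0, 289.1, 31.4]
eef_rot: [[-0.997, -0.081, 0.0], [-0.081, 0.997, 0.0], [-0.0, -0.0, -1.0]]
force: [1.0, -0.3, 1.3]
grip_width: 38.2
grasp_force: 0.0
```

Emit:
step_arm(
  steps=[
    [[0, 0, 0, 0], [0, 0, 0, 0], [0, 0, 0, 0], [0, 0, 0, 0], [0, 0, 0, 0], [0, 0, 0, 0]],
  ],
  gripper=-0.85,
  grip_force=50,
)

```text
time: 22.1
position: [543.3, 289.5, 32.1]
eef_rot: [[-0.997, -0.081, 0.002], [-0.081, 0.997, 0.0], [-0.002, 0.0, -1.0]]
force: [-1.4, -1.6, 6.6]
grip_width: 14.2
grasp_force: 48.8
```

Emit:
step_arm(
  steps=[
    [[0, 0, 0.5, 0], [0, 0, 1.4, 0], [0, 0, 2.5, 0], [-0.5, -1, 2.5, -0.5], [-1.5, -6, 2.5, -1.04], [-2.15, -6, 2.5, -1.04], [-2.15, -6, 2.5, -1.04], [-2.15, -6, 2.5, -1.04]],
  ],
)

```text
time: 22.77
position: [477.1, 107.5, 106.3]
eef_rot: [[-1.0, 0.01, 0.001], [0.01, 1.0, -0.0], [-0.001, -0.0, -1.0]]
force: [0.5, -0.4, -0.4]
grip_width: 13.9
grasp_force: 49.2
```

Emit:
step_arm(
  steps=[
    [[0, -6, 0, 0], [0, -6, 0, 0], [0, -6, 0, 0], [0, -6, 0, 0], [0, -6, 0, 0], [0, -6, 0, 0]],
  ],
)

```text
time: 23.27
position: [478.3, -73.8, 106.4]
eef_rot: [[-1.0, 0.013, 0.001], [0.013, 1.0, -0.001], [-0.001, -0.001, -1.0]]
force: [-1.0, -0.2, -0.6]
grip_width: 14.1
grasp_force: 49.2
```

Emit:
step_arm(
  steps=[
    [[0, 0, 0, 0], [0, 0, 0, 0]],
  ],
)

```text
time: 23.43
position: [478.3, -70.1, 106.1]
eef_rot: [[-1.0, 0.01, 0.001], [0.01, 1.0, -0.0], [-0.001, -0.0, -1.0]]
force: [0.6, -0.0, -0.5]
grip_width: 14.1
grasp_force: 49.2
```

```bash
python3 - <<'E'
from h import *
im,K,R,t=cam("wrist"); cv2.imwrite("pics/w10.png",im[0:330,170:480]); np.savez("w10.npz",im=im,K=K,R=R,t=t)
hsv=cv2.cvtColor(im,cv2.COLOR_BGR2HSV)
m=((hsv[...,1]<45)&(hsv[...,2]>60))
for r in range(40,200,8):
    x=np.where(m[r,295:350])[0]; print(r,len(x),(x.mean()+295).round(1) if len(x) else "",end=" | ")
# LA near rim: project expected outer near rim corners
print(proj(K,R,t,[[392,-123,26],[392,-19,26],[622,-123,26],[622,-19,26]]).round())
for c in (250,270,370): print(c,[tuple(im[r,c]) for r in range(60,130,4)])
E
```

```text
40 0  | 48 0  | 56 0  | 64 0  | 72 0  | 80 0  | 88 0  | 96 0  | 104 41 323.6 | 112 41 324.0 | 120 42 323.5 | 128 41 323.0 | 136 40 323.4 | 144 41 323.0 | 152 39 324.0 | 160 40 323.5 | 168 40 323.5 | 176 40 323.5 | 184 40 323.5 | 192 38 323.3 | [[239.  80.]
 [402.  78.]
 [261. 374.]
 [387. 373.]]
250 [(np.uint8(91), np.uint8(130), np.uint8(154)), (np.uint8(95), np.uint8(139), np.uint8(169)), (np.uint8(102), np.uint8(146), np.uint8(178)), (np.uint8(103), np.uint8(150), np.uint8(180)), (np.uint8(99), np.uint8(144), np.uint8(177)), (np.uint8(124), np.uint8(172), np.uint8(204)), (np.uint8(125), np.uint8(194), np.uint8(242)), (np.uint8(123), np.uint8(189), np.uint8(242)), (np.uint8(41), np.uint8(66), np.uint8(88)), (np.uint8(48), np.uint8(70), np.uint8(95)), (np.uint8(49), np.uint8(72), np.uint8(96)), (np.uint8(50), np.uint8(76), np.uint8(101)), (np.uint8(52), np.uint8(76), np.uint8(102)), (np.uint8(49), np.uint8(76), np.uint8(103)), (np.uint8(52), np.uint8(77), np.uint8(103)), (np.uint8(46), np.uint8(72), np.uint8(99)), (np.uint8(47), np.uint8(75), np.uint8(99)), (np.uint8(47), np.uint8(7
[... 1005 characters left out ...]
, (np.uint8(86), np.uint8(119), np.uint8(141)), (np.uint8(96), np.uint8(133), np.uint8(157)), (np.uint8(78), np.uint8(106), np.uint8(127)), (np.uint8(142), np.uint8(214), np.uint8(250)), (np.uint8(47), np.uint8(70), np.uint8(97)), (np.uint8(107), np.uint8(164), np.uint8(226)), (np.uint8(125), np.uint8(193), np.uint8(242)), (np.uint8(124), np.uint8(193), np.uint8(243)), (np.uint8(128), np.uint8(195), np.uint8(243)), (np.uint8(126), np.uint8(196), np.uint8(243)), (np.uint8(126), np.uint8(195), np.uint8(243)), (np.uint8(126), np.uint8(193), np.uint8(242)), (np.uint8(123), np.uint8(192), np.uint8(242)), (np.uint8(125), np.uint8(194), np.uint8(242)), (np.uint8(126), np.uint8(194), np.uint8(243))]
```

View pics/w10.png

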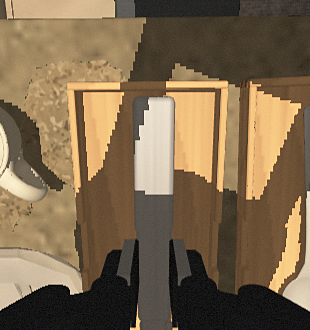

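The knife is level and aligned over the long box: handle end at crop row 97, near rim at row 82. I lower it.

Emit:
step_arm(
  steps=[
    [[0.03, 0, -1, 0], [0.03, 0, -1.8, 0], [0.03, 0, -2.4, 0], [0.03, 0, -2.8, 0], [0.03, 0, -3, 0], [0.03, 0, -3, 0], [0.03, 0, -3, 0]],
  ],
)

```text
time: 24.07
position: [479.4, -70.1, 16.2]
eef_rot: [[-1.0, 0.009, 0.0], [0.009, 1.0, -0.0], [-0.0, -0.0, -1.0]]
force: [0.5, -1.3, -1.2]
grip_width: 14.1
grasp_force: 49.2
```

Emit:
step_arm(
  steps=[
    [[0, 0, -0.07, 0], [0, 0, -0.1, 0], [0, 0, -0.1, 0], [0, 0, -0.1, 0]],
  ],
)

```text
time: 24.4
position: [479.3, -70.6, 13.1]
eef_rot: [[-1.0, 0.01, 0.001], [0.01, 1.0, -0.0], [-0.001, -0.0, -1.0]]
force: [0.6, 0.6, -1.3]
grip_width: 14.4
grasp_force: 49.2
```

Emit:
step_arm(
  steps=[
    [[0, 0, -0.05, 0], [0, 0, -0.08, 0], [0, 0, -0.08, 0], [0, 0, -0.08, 0]],
  ],
)

```text
time: 24.73
position: [479.3, -70.7, 11.1]
eef_rot: [[-1.0, 0.01, 0.001], [0.01, 1.0, -0.0], [-0.001, -0.0, -1.0]]
force: [-5.0, 1.5, 16.3]
grip_width: 13.7
grasp_force: 51.0
```

Emit:
step_arm(
  steps=[
    [[0, 0, 0, 0], [0, 0, 0, 0], [0, 0, 0, 0], [0, 0, 0, 0]],
  ],
  gripper=-0.1,
  grip_force=30,
)

```text
time: 25.07
position: [479.1, -70.6, 10.2]
eef_rot: [[-1.0, 0.01, -0.0], [0.01, 1.0, -0.0], [0.0, -0.0, -1.0]]
force: [-0.3, 0.6, -0.7]
grip_width: 38.4
grasp_force: 0.0
```

Emit:
step_arm(
  steps=[
    [[0, 0, 1, 0], [0, 0, 2, 0], [0, 0, 3.2, 0], [0, 0, 4.4, 0], [0, 0, 4.4, 0], [0, 0, 4.4, 0]],
  ],
  gripper=0.1,
)

```text
time: 25.57
position: [479.9, -70.9, 144.2]
eef_rot: [[-1.0, 0.01, 0.003], [0.01, 1.0, -0.001], [-0.004, -0.001, -1.0]]
force: [-0.0, 0.4, -0.5]
grip_width: 47.0
grasp_force: 0.0
```

```bash
python3 - <<'E'
from h import *
im,K,R,t=cam("wrist"); np.savez("w11.npz",im=im,K=K,R=R,t=t)
s=manip.sense(); print(s["position"])
hsv=cv2.cvtColor(im,cv2.COLOR_BGR2HSV)
m=((hsv[...,1]<45)&(hsv[...,2]>60))
for r in range(60,330,6):
    x=np.where(m[r,290:360])[0]
    if len(x): print(r,len(x),ray(K,R,t,[(x.mean()+290,r)],13)[0,:2].round(1),end=" | ")
E
```

```text
[479.2008341  -70.6188608  142.51945958]
102 21 [407.6 -69.6] | 108 21 [412.2 -69.7] | 114 21 [416.8 -69.7] | 120 21 [421.5 -69.8] | 126 20 [426.3 -69.8] | 132 20 [431.1 -69.9] | 138 20 [435.9 -69.8] | 144 21 [440.8 -70. ] | 150 20 [445.7 -70.5] | 156 20 [450.7 -70.5] | 162 20 [455.7 -70.6] | 168 20 [460.8 -70.6] | 174 17 [466. -71.] | 180 18 [471.2 -70.4] | 186 17 [476.4 -71.1] | 192 18 [481.7 -70.8] | 198 17 [487.1 -70.5] | 204 17 [492.5 -70.5] | 210 17 [498.  -70.6] | 216 14 [503.5 -70.7] | 222 17 [509.1 -70.7] | 228 16 [514.8 -69.6] | 234 16 [520.5 -70.1] | 240 15 [526.3 -69.8] | 246 17 [532.1 -70. ] | 252 17 [538.1 -70.1] | 258 16 [544.  -70.5] | 264 16 [550.1 -70.3] | 270 15 [556.2 -69.9] | 276 16 [562.4 -70.7] | 282 16 [568.6 -70.6] | 288 17 [575.  -70.4] | 294 17 [581.4 -70.5] | 300 17 [587.8 -70.6] | 306 14 [594.4 -69.2] | 312 7 [601.  -68.1] |
```

The knife is down, from about x=406 to 610. Next is the tea light from its parking spot.

Emit:
step_arm(
  steps=[
    [[-2.35, -8.7, 0, 0], [-2.35, -8.7, 0, 0], [-2.35, -8.7, 0, 0], [-2.35, -8.7, 0, 0], [-2.35, -8.7, 0, 0], [-2.35, -8.7, 0, 0], [-2.35, -8.7, -1, 0], [-2.35, -8.7, -1.5, 0]],
  ],
)

```text
time: 26.28
position: [406.4, -334.6, 93.8]
eef_rot: [[-1.0, 0.013, -0.002], [0.013, 1.0, 0.001], [0.002, 0.001, -1.0]]
force: [0.6, 1.6, -0.9]
grip_width: 46.9
grasp_force: 0.0
```

Emit:
step_arm(
  steps=[
    [[0, 0, 0, 0], [0, 0, 0, 0]],
  ],
)

```text
time: 26.45
position: [408.0, -330.9, 95.9]
eef_rot: [[-1.0, 0.01, -0.002], [0.01, 1.0, 0.003], [0.002, 0.003, -1.0]]
force: [-0.9, -0.3, -0.3]
grip_width: 47.2
grasp_force: 0.0
```

```bash
python3 - <<'E'
from h import *
im,K,R,t=cam("wrist"); np.savez("w12.npz",im=im,K=K,R=R,t=t)
print(manip.sense()["position"])
hsv=cv2.cvtColor(im,cv2.COLOR_BGR2HSV)
g=((hsv[...,0]>45)&(hsv[...,0]<90)&(hsv[...,1]>40)&(hsv[...,2]>40)).astype(np.uint8)*255
g=cv2.morphologyEx(g,cv2.MORPH_OPEN,np.ones((3,3)))
for c in cv2.findContours(g,cv2.RETR_EXTERNAL,cv2.CHAIN_APPROX_NONE)[0]:
    if cv2.contourArea(c)>150: print(cv2.contourArea(c),cv2.boundingRect(c),cv2.minEnclosingCircle(ray(K,R,t,c[:,0,:],15)[:,:2].astype(np.float32)))
E
```

```text
[ 408.62821947 -331.05934848   97.19087758]
```

```bash
python3 - <<'E'
from h import *
d=np.load("w12.npz"); im,K,R,t=[d[k] for k in("im","K","R","t")]
hsv=cv2.cvtColor(im,cv2.COLOR_BGR2HSV)
u,v=proj(K,R,t,[[408.7,-332,15]])[0].astype(int); print(u,v)
for dv in range(-70,50,8): print(v+dv,[tuple(int(q) for q in hsv[v+dv,u+k]) for k in(-40,-12,0,12,40)])
E
```

```text
321 209
139 [(19, 95, 223), (19, 101, 223), (17, 100, 87), (20, 88, 90), (20, 92, 97)]
147 [(19, 98, 209), (16, 88, 96), (17, 96, 96), (18, 106, 91), (18, 103, 97)]
155 [(18, 103, 208), (21, 92, 97), (18, 94, 100), (18, 100, 99), (17, 103, 94)]
163 [(19, 93, 102), (19, 91, 95), (19, 87, 94), (21, 90, 96), (19, 99, 80)]
171 [(18, 108, 87), (18, 100, 89), (18, 99, 85), (17, 85, 90), (21, 86, 92)]
179 [(17, 102, 95), (19, 92, 86), (17, 94, 84), (18, 97, 92), (21, 89, 92)]
187 [(17, 98, 96), (14, 36, 78), (42, 59, 100), (35, 42, 67), (19, 92, 91)]
195 [(17, 87, 88), (40, 57, 94), (40, 66, 93), (41, 69, 89), (19, 89, 92)]
203 [(18, 94, 92), (40, 62, 94), (46, 63, 85), (44, 62, 95), (19, 119, 79)]
211 [(18, 93, 90), (42, 68, 94), (38, 58, 84), (40, 60, 93), (17, 97, 71)]
219 [(17, 99, 93), (41, 64, 99), (46, 60, 98), (40, 58, 93), (16, 112, 96)]
227 [(19, 83, 89), (13, 39, 117), (44, 56, 96), (26, 34, 104), (20, 94, 87)]
235 [(18, 94, 100), (19, 90, 99), (18, 80, 80), (18, 103, 87), (17, 97, 92)]
243 [(19, 91, 95), (18, 96, 80), (16, 93, 85), (17, 98, 94), (19, 92, 100)]
251 [(17, 97, 95), (18, 92, 97), (19, 97, 87), (16, 94, 95), (18, 97, 71)]
```

The tea light shows in shadow, centred near (321,207), about where it was set down.

Emit:
step_arm(
  steps=[
    [[-0.04, 0, -0.8, 0], [-0.04, 0, -1.6, 0], [-0.04, 0, -2.3, 0], [-0.04, 0, -2.7, 0], [-0.04, 0, -2.8, 0], [-0.04, 0, -2.8, 0], [-0.04, 0, -2.8, 0]],
  ],
)

```text
time: 27.08
position: [408.2, -331.7, 14.6]
eef_rot: [[-1.0, 0.009, 0.001], [0.009, 1.0, -0.001], [-0.001, -0.001, -1.0]]
force: [0.4, 0.8, 0.8]
grip_width: 47.1
grasp_force: 0.0
```

Emit:
step_arm(
  steps=[
    [[0, 0, 0, 0], [0, 0, 0, 0], [0, 0, 0, 0], [0, 0, 0, 0]],
  ],
  gripper=-0.5,
)

```text
time: 27.42
position: [408.1, -332.0, 15.0]
eef_rot: [[-1.0, 0.01, 0.002], [0.01, 1.0, -0.002], [-0.002, -0.002, -1.0]]
force: [0.6, 3.5, 10.0]
grip_width: 34.1
grasp_force: 28.8
```

Only a shallow grip. Reopen, lower 4 mm and regrip.

Emit:
step_arm(
  steps=[
    [[0, 0, 0, 0], [0, 0, 0, 0], [0, 0, 0, 0], [0, 0, -0.1, 0], [0, 0, -0.17, 0], [0, 0, -0.17, 0], [0, 0, -0.17, 0]],
  ],
  gripper=0.1,
)

```text
time: 28.0
position: [407.3, -331.5, 7.9]
eef_rot: [[-1.0, 0.01, -0.0], [0.01, 1.0, 0.0], [0.0, 0.0, -1.0]]
force: [0.7, -0.4, -0.3]
grip_width: 46.9
grasp_force: 0.0
```

Emit:
step_arm(
  steps=[
    [[0, 0, 0, 0], [0, 0, 0, 0], [0, 0, 0, 0], [0, 0, 0, 0]],
  ],
  gripper=-0.5,
)

```text
time: 28.33
position: [407.5, -331.6, 8.4]
eef_rot: [[-1.0, 0.01, 0.0], [0.01, 1.0, -0.0], [-0.0, -0.0, -1.0]]
force: [-0.5, 1.9, 4.3]
grip_width: 35.6
grasp_force: 30.0
```

Emit:
step_arm(
  steps=[
    [[0, 0, 0.3, 0], [0, 0, 1.2, 0], [0, 0, 2.4, 0], [0, 0, 3.5, 0], [0, 0, 4, 0], [0, 0, 4, 0]],
  ],
)

```text
time: 28.83
position: [408.5, -332.8, 132.8]
eef_rot: [[-1.0, 0.01, 0.004], [0.01, 1.0, -0.005], [-0.004, -0.005, -1.0]]
force: [0.3, 0.7, 0.2]
grip_width: 35.6
grasp_force: 30.1
```

Emit:
step_arm(
  steps=[
    [[2, 10, 0, 0], [2, 10, 0, 0], [2, 10, 0, 0], [2, 10, 0, 0], [2, 10, 0, 0], [2, 10, 0, 0], [2, 10, 0, 0], [2, 10, 0, 0]],
  ],
)

```text
time: 29.5
position: [467.4, -27.3, 128.2]
eef_rot: [[-1.0, 0.007, 0.0], [0.007, 1.0, 0.001], [-0.0, 0.001, -1.0]]
force: [-0.1, -0.5, -1.0]
grip_width: 35.3
grasp_force: 30.2
```

Emit:
step_arm(
  steps=[
    [[2.83, 11, 0, 0], [2.83, 11, 0, 0], [2.83, 11, 0, 0], [2.83, 11, 0, 0], [2.83, 11, 0, 0], [2.83, 11, 0, 0], [2.83, 11, 0, 0], [2.83, 11, 0, 0]],
  ],
)

```text
time: 30.17
position: [550.2, 293.4, 127.8]
eef_rot: [[-1.0, 0.009, -0.001], [0.009, 1.0, -0.0], [0.001, -0.0, -1.0]]
force: [1.5, -1.0, -0.7]
grip_width: 35.7
grasp_force: 30.2
```

Emit:
step_arm(
  steps=[
    [[0, 0, 0, 0], [0, 0, 0, 0]],
  ],
)

```text
time: 30.33
position: [550.0, 292.9, 127.1]
eef_rot: [[-1.0, 0.007, -0.002], [0.007, 1.0, -0.001], [0.002, -0.001, -1.0]]
force: [-0.6, -0.3, -0.8]
grip_width: 35.9
grasp_force: 30.2
```

Emit:
step_arm(
  steps=[
    [[0.1, 0.13, -1, 0.9], [0.1, 0.13, -2, 0.9], [0.1, 0.13, -2.8, 0.9], [0.1, 0.13, -3.3, 0.9], [0.1, 0.13, -3.65, 0.9], [0.1, 0.13, -3.65, 0.9], [0.1, 0.13, -3.65, 0.9]],
  ],
)

```text
time: 30.92
position: [553.6, 294.5, 19.1]
eef_rot: [[-0.998, -0.068, -0.0], [-0.068, 0.998, -0.0], [0.0, -0.0, -1.0]]
force: [0.1, 0.1, 0.3]
grip_width: 35.2
grasp_force: 30.2
```

Emit:
step_arm(
  steps=[
    [[0, 0, -0.06, 0], [0, 0, -0.12, 0], [0, 0, -0.12, 0], [0, 0, -0.12, 0]],
  ],
)

```text
time: 31.25
position: [553.6, 295.2, 15.6]
eef_rot: [[-0.998, -0.069, 0.001], [-0.069, 0.998, 0.0], [-0.001, 0.0, -1.0]]
force: [-0.2, -0.6, 0.8]
grip_width: 35.8
grasp_force: 30.2
```

Emit:
step_arm(
  steps=[
    [[0, 0, -0.04, 0], [0, 0, -0.08, 0], [0, 0, -0.08, 0], [0, 0, -0.08, 0]],
  ],
)

```text
time: 31.58
position: [553.7, 295.3, 13.3]
eef_rot: [[-0.998, -0.069, 0.001], [-0.069, 0.998, 0.0], [-0.001, 0.0, -1.0]]
force: [-2.3, -0.8, 7.6]
grip_width: 35.8
grasp_force: 30.9
```

Emit:
step_arm(
  steps=[
    [[0, 0, 0, 0], [0, 0, 0, 0], [0, 0, 0, 0], [0, 0, 0, 0]],
  ],
  gripper=0.1,
)

```text
time: 31.92
position: [553.4, 295.1, 12.6]
eef_rot: [[-0.998, -0.069, -0.0], [-0.069, 0.998, -0.0], [0.0, -0.0, -1.0]]
force: [0.2, 0.3, -0.0]
grip_width: 47.0
grasp_force: 0.0
```

Emit:
step_arm(
  steps=[
    [[0, 0, 0.8, 0], [0, 0, 2, 0], [0, 0, 3.2, 0], [-1, -2, 5, 0], [-2, -4, 7, 0], [-2, -5, 8, 0], [-2, -5, 8, 0], [-2, -5, 8, 0]],
  ],
)

```text
time: 32.58
position: [494.4, 149.9, 248.3]
eef_rot: [[-0.998, -0.069, 0.0], [-0.069, 0.998, -0.0], [-0.0, -0.0, -1.0]]
force: [1.2, -0.0, 1.1]
grip_width: 47.1
grasp_force: 0.0
```

Emit:
step_arm(
  steps=[
    [[0, -2, 1, 0], [0, -2, 1, 0], [0, -2, 1, 0], [0, -2, 1, 0]],
  ],
)

```text
time: 32.92
position: [495.6, 90.0, 277.6]
eef_rot: [[-0.998, -0.067, 0.001], [-0.067, 0.998, 0.0], [-0.001, -0.0, -1.0]]
force: [0.2, -0.1, -0.5]
grip_width: 46.7
grasp_force: 0.0
```

```bash
python3 - <<'E'
from h import *
im,K,R,t=cam("wrist"); cv2.imwrite("pics/final.png",im); np.savez("w13.npz",im=im,K=K,R=R,t=t)
print(manip.sense()["position"])
E
```

```text
[495.4423806   90.86873957 276.80520478]
```

My picture allowance is used up, so the last check is numeric.

```bash
python3 - <<'E'
from h import *
d=np.load("w13.npz"); im,K,R,t=[d[k] for k in("im","K","R","t")]
hsv=cv2.cvtColor(im,cv2.COLOR_BGR2HSV)
g=((hsv[...,0]>33)&(hsv[...,0]<90)&(hsv[...,1]>40)&(hsv[...,2]>50)).astype(np.uint8)*255
g=cv2.morphologyEx(g,cv2.MORPH_OPEN,np.ones((3,3)))
s=((hsv[...,1]<45)&(hsv[...,2]>55)).astype(np.uint8)*255
for name,m,a in(("green",g,150),("steel",s,400)):
  for c in cv2.findContours(m,cv2.RETR_EXTERNAL,cv2.CHAIN_APPROX_NONE)[0]:
    if cv2.contourArea(c)>a:
        w=ray(K,R,t,c[:,0,:],14)[:,:2]; print(name,"x",w[:,0].min().round(),w[:,0].max().round(),"y",w[:,1].min().round(),w[:,1].max().round())
E
```

```text
green x 670.0 711.0 y 80.0 125.0
green x 538.0 572.0 y 281.0 312.0
steel x 595.0 665.0 y 173.0 218.0
steel x 607.0 679.0 y -16.0 21.0
steel x 409.0 534.0 y 38.0 54.0
steel x 406.0 604.0 y -78.0 -59.0
```

```bash
python3 -c "
from h import *
print(manip.job_done())"
```

```text
the job is handed in; nothing more can be done
None
```

The job is handed in at about 33 s on the robot's clock. By my camera measurements the knife and tablespoon lie in a long box each, the teaspoon in the middle box and the tea light in the small box; the judge's verdict was not shown, and I did not re-measure the cup and shaker at the end.

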